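# Bring the handle carriage of the boring jig to its end stop

## Task

Press down the locking button on the carriage of the boring jig with the fingertips and, keeping it pressed all the way down, push the carriage along its rails to the end stop, so that the clamped handle stands at the drill guide. Then let the button come up again, which locks the carriage there. Nothing is to be picked up, and the loose things round the jig must stay where they are.

Things in the scene. Friction and masses are not known exactly. Their poses are not given: they have to be found in the camera images.
- jig: the boring jig, screwed to the table: a plywood bed 150 x 330 x 12 mm with two steel guide rails, an aluminium block 38 mm high across each end, and on the +y end, on its +x half, a 92 mm high upright with a brass drill bush. Origin: centre of the bed's underside, on the table. The carriage slides along the jig's own +y axis towards the bush; x is across, z is up
- carriage (a joint): the carriage along the jig's +y, in m: 0 at the rear end, 0.12 at the end stop. Aluminium plate 140 x 130 mm, top 44 mm above the table; a wooden handle is strapped on its +x half (top 95 mm above the table). Button up: locked in one of many notches 8 mm apart (3 mm of play), the last one at the end stop. Button down: slides with 2 N of friction and 10 N s/m of damping
- lock_button (a joint): travel of the locking button in m: 0 is up (locked), 0.005 is fully down; it presses straight down. It is a spring button: it starts to move at about 4 N and is fully down at about 8 N, and rises when let go. The carriage comes free once the button is 2.5 mm down; let go between two notches, the button stays partly down until the next
- button_top (a point): centre of the top of the locking button, a flat ribbed steel plate 44 mm (jig x) by 50 mm (jig y) on the -x half of the carriage; its top is 63 mm above the table when up, 5 mm lower when pressed. It lies 34 mm to -x of the jig's centre line and moves with the carriage
- wall_top (a point): middle of the top edge, on the button's side, of the thumb wall: an upright aluminium wall 62 mm wide (jig x), 12 mm thick, on the carriage just ahead of the button (its +y side). Its top is 81 mm above the table, 18 mm above the button; its face towards the button is 34 mm ahead of the button's centre, so fingertips pressing the button can push the carriage on by this wall, or by friction
- stop_face (a point): face of the black rubber end stop on the +y end block, 34 mm above the table; the carriage's front edge meets it at joint value 0.12
- ferrule_a: loose steel ferrule standing on the table, 26 mm wide and high; origin at the centre of its underside; leave alone
- ferrule_b: second such ferrule beside it; leave alone
- spare_handle: loose turned wooden handle lying on the table, 118 mm long (its own y), 27 mm thick; origin under its middle; leave alone
- sanding_block: loose cork sanding block 56 x 96 x 31 mm; origin at the centre of its underside; leave alone
- screwdriver: loose screwdriver 221 mm long (its own y), 30 mm thick; origin under its middle; leave alone

How it is judged:
On the way, in this order (a step that is already met when the one before it is completed fails the run):
1. the button is held down while the carriage is still where it started (value of joint lock_button above 0.003 m and distance of wall_top from where it was at the start of the episode below 0.006 m), for 0.1 s.
2. the carriage is at the end stop with the button still held down (value of joint carriage above 0.1175 m and value of joint lock_button above 0.0025 m), for 0.2 s.
At the end, for the whole second after the job is handed in: The carriage stands within 3 mm of its end stop, at rest, and the locking button is up again (within 0.8 mm), so that the carriage is locked there (value of joint carriage above 0.117 m and value of joint lock_button below 0.0008 m and velocity of joint carriage between -0.005 and 0.005 m/s); the robot touches nothing.
It fails at once if the button is let go (less than 1.5 mm down) on the way, before the carriage is at the end stop (value of joint lock_button below 0.0015 m and value of joint carriage below 0.1165 m and distance of wall_top from where it was at the start of the episode above 0.008 m).
It fails at once if a loose thing round the jig is moved by more than 15 mm or lifted (distance of any of ferrule_a, ferrule_b, spare_handle, sanding_block, screwdriver from where it was at the start of the episode above 0.015 m).
It also fails if it takes over 32 s, if anything falls off the work surface, if the arm or the gripper's body presses on something with over 40 N, if the wrist force passes 120 N, or if a joint passes its speed limit or range.

## Robot

A 6-joint arm with a two-finger parallel gripper is mounted at the origin on a cart in front of the work surface, level with it; the furniture and walls round the work are solid. World frame = base frame: x ahead of the robot, y to its left, z up, the work surface at z = 0. Lengths are in m, angles in rad, forces in N, time in s.
With the tool pointing down it reaches from about 0.35 to 0.85 m from the base axis. Payload 8.1 kg.
Tool frame: the origin (TCP) lies midway between the tips of the shut fingers; the grasp point (between the pads) lies robot.grip_depth behind it (robot.grip_depth is the distance from the TCP to the grasp point, in m); z points along the fingers, y is the line along which they close (so a half turn about z gives the same grasp; the last joint's range is limited). The gripper opens to 93 mm and grips with 3 to 60 N. Pads are 15 mm wide; open, the fingers measure 128 mm over their backs; the gripper's body (75 mm by 188 mm) begins 65 mm behind the grasp point.
Start: joints at [1.162, 0.13, 1.488, -0, 1.523, -0.085], TCP at [0.191, 0.569, 0.219] pointing down, gripper open.
Joint ranges: [-2.96, 2.96], [-0.89, 2.26], [0.02, 2.5], [-1.34, 4.48], [0, 2.73], [-2.66, 2.66]. Speed limits (rad/s): [2.39, 2.39, 2.79, 3.14, 3.14, 3.14].

## Interface

Orientations are given as a rotation vector (axis times angle).
In Python, from plant import robot gives the robot as it stands.
- The arm moves only by the tool carry_out, never from a script. Its argument "rows" is a list of rows, each a list of 6 numbers: the shift along the tool's x, y, z in m, then the turn, a rotation vector about the tool's x, y, z in degrees. A call has 1 to 12 rows; each row is the pose to reach, as a shift and turn from the pose commanded when the call began, along the tool's axes at that moment; what a row does not reach only later rows make up. A row lasts 1/8 s, in which the tool goes at most 62.5 mm and 10.7 degrees, less where a joint would pass 70% of its speed; a pose out of reach is approached as far as the arm can. A call with a gripper value outside its range is refused whole. "jaw" is the closure in counts, from 0 (fully open) to 255 (shut), set as the call begins (left out, the last holds). The fingers move at their own pace and stop on an object; "force" is the grip in N (left out, the last holds). Time passes only in rows, so rows that repeat a pose let the fingers close. It gives the time, the measured TCP pose, the force, the opening and the grip force at its end, in the units of the state.
- robot.read_state(): the state, without advancing time (a new reading comes with each control period).
- robot.read_camera(name): name is "side" or "top"; returns the picture (400x640x3 uint8, red, green, blue); there is no depth.
- robot.camera_model(name): a dict with "fx", "fy", "cx", "cy" (pixels), "R" (3x3) and "t" (3): a world point X has camera coordinates R X + t. Camera axes: x right, y down, z forward; pixel columns grow to the right and rows downward; lengths in m; the calibration is good to about 2 mm. A picture is of the moment at which its call begins. camera_model takes no time and is no camera call.
- robot.close_job(): hands the job in; it is judged then, once.
Trained networks look in the newest picture that a camera, given by its name, has taken for a name from the list of things; names that differ only in an ending like _2 or _b are one class to them, and where a whole thing is asked for, a point or a joint stands for the part that bears it (a point fixed in the world has none). Each returns a list of dicts, best first, with "conf" (0 to 1); they miss things now and then, are a little off and sometimes report something else, mostly with a low value. They report only what shows in the picture. A call takes as long as a camera call.
- robot.outline_of(camera, target): "pixels" (400x640 bool, what is visible of it) and "pixel" ([column, row] in pixels, amid what is visible of it).
The state is a dict: "t": time; "q": joint angles; "dq": joint speeds; "joint_torque": joint torques, N m; "tool_pos": TCP position; "orientation": TCP orientation; "force": force on the tool from outside, world axes, zero at the start; "wrist_torque": the same for the moment, N m; "opening": finger opening in m; "gripper_force": force on a finger pad.
Only numpy, scipy, OpenCV 4.12 (cv2) and the standard library are available. Lean on these libraries where they do the work, as an engineer would, in place of code of your own. Each camera call takes 0.05 s, during which the arm holds its last target. There are 200 camera calls.

## Working session

There is one attempt and no reset: what is moved stays moved. The work goes in short steps, Python scripts to look and compute and a tool call to move; the robot and the scene stay as the last step left them, time stands still between calls to the robot, and variables do not carry over. Pictures are saved under pics/ and viewed, at most 10 in all, crops included, and the job is handed in when it is done.

Besides the shell and the picture viewer there is one more tool, called after "Emit:" as a command line: name --pt "numbers of a row" for each row, then --argument value for the rest. carry_out: Moves the arm, as the interface text tells. Its arguments: {"type":"object","properties":{"rows":{"type":"array"},"jaw":{"type":"number"},"force":{"type":"number"}},"required":["rows"]}

```bash
mkdir -p pics; ls; python3 - <<'E'
from plant import robot
import cv2,numpy as np
for c in ("top","side"):
    im=robot.read_camera(c); cv2.imwrite(f"pics/{c}0.png",im[:,:,::-1])
    m=robot.camera_model(c); print(c,m["fx"],m["cx"],m["cy"],(-np.array(m["R"]).T@m["t"]).round(3),np.array(m["R"]).round(3).tolist())
    for n in ("button_top","wall_top","stop_face","jig"):
        for d in robot.outline_of(c,n)[:2]: print(n,round(d["conf"],2),d["pixel"],d["pixels"].sum(),cv2.minAreaRect(np.argwhere(d["pixels"])[:,::-1].astype(np.float32)))
s=robot.read_state(); print({k:np.round(v,3).tolist() for k,v in s.items()}, robot.grip_depth)
E
```

```text
pics
top 424.7985701377193 320.5040790698925 203.59610296490678 [0.388 0.049 1.004] [[-0.058, -0.998, -0.004], [-0.978, 0.057, -0.2], [0.2, -0.008, -0.98]]
button_top 0.93 [348.0, 220.3] 425 ((348.70001220703125, 220.4000244140625), (19.230182647705078, 22.36067771911621), 63.43495178222656)
button_top 0.49 [345.3, 210.4] 3443 ((342.7735900878906, 208.29241943359375), (61.67665100097656, 57.40298843383789), 60.945396423339844)
wall_top 0.7 [344.8, 208.4] 3370 ((342.49530029296875, 207.89151000976562), (61.09387969970703, 57.11160659790039), 60.945396423339844)
wall_top 0.29 [347.7, 219.5] 452 ((348.6337890625, 220.2451934814453), (20.830068588256836, 22.90509605407715), 61.3895378112793)
stop_face 0.77 [325.8, 220.4] 8972 ((322.98779296875, 217.7962646484375), (68.53123474121094, 145.0913543701172), 61.893733978271484)
jig 0.95 [326.6, 218.8] 9089 ((322.37255859375, 218.60626220703125), (69.35406494140625, 145.401611328125), 61.48875045776367)
jig 0.37 [337.9, 156.2] 949 ((336.06005859375, 156.5800018310547), (24.600000381469727, 40.600006103515625), 53.13010025024414)
side 498.74551
[... 548 characters left out ...]
95654296875), (159.89260864257812, 67.54719543457031), 18.004159927368164)
jig 0.59 [320.1, 236.4] 7659 ((316.9595947265625, 226.50601196289062), (159.22625732421875, 67.8141860961914), 18.103761672973633)
jig 0.21 [321.0, 227.6] 265 ((321.2547302246094, 228.35850524902344), (26.235864639282227, 12.911890983581543), 15.94539737701416)
{'t': 0.5, 'q': [1.162, 0.13, 1.488, -0.0, 1.523, -0.085], 'dq': [-0.001, -0.001, -0.002, 0.0, -0.0, 0.001], 'joint_torque': [-0.001, -55.917, -49.157, 0.077, 0.024, -0.0], 'tool_pos': [0.191, 0.569, 0.219], 'orientation': [-0.506, -3.1, 0.0], 'force': [-0.715, -0.075, 0.04], 'wrist_torque': [0.023, -0.037, 0.028], 'gripper_force': 0.0, 'opening': 0.093} 0.0188
```

```bash
python3 - <<'E'
import cv2
a=cv2.imread("pics/top0.png")[120:300,220:440]; b=cv2.imread("pics/side0.png")[140:320,210:430]
cv2.imwrite("pics/crop0.png",cv2.resize(cv2.vconcat([a,b])[:, :],None,fx=1.6,fy=1.6,interpolation=cv2.INTER_CUBIC))
cv2.imwrite("pics/crop1.png",cv2.resize(cv2.hconcat([a,b]),(800,328),interpolation=cv2.INTER_CUBIC))
E
```

```text
(no output)
```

View pics/top0.png

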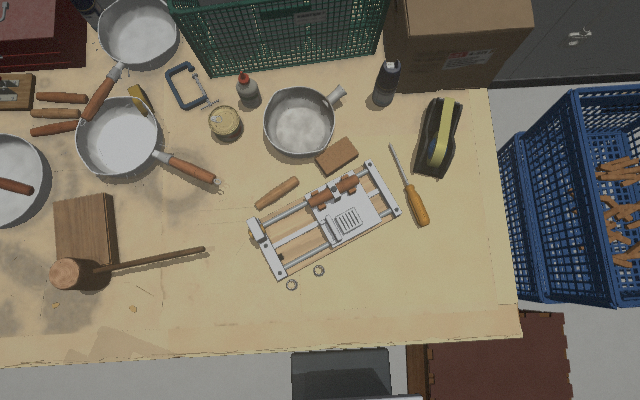

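View pics/crop1.png

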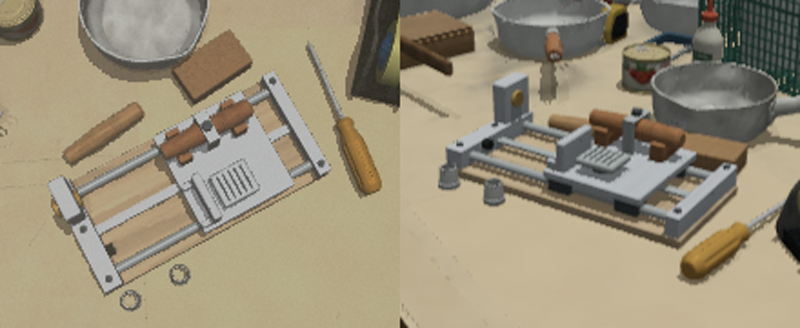

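The top view shows the upright at the left end of the jig, near pixel (252,228). The button is at (348,220) with the wall just to its left, so the carriage has to be pushed left and slightly down in the picture. Next I'll fit the jig's pose from the outlines.

```bash
cat > fit.py <<'E'
from plant import robot
import cv2,numpy as np
from scipy.optimize import minimize
from scipy.spatial.transform import Rotation as Rn
M={c:robot.camera_model(c) for c in ("top","side")}
def proj(c,X):
    m=M[c]; p=np.atleast_2d(X)@np.array(m["R"]).T+m["t"]
    return np.c_[m["fx"]*p[:,0]/p[:,2]+m["cx"],m["fy"]*p[:,1]/p[:,2]+m["cy"]]
def ray(c,px,z):
    m=M[c]; R=np.array(m["R"]); o=-R.T@m["t"]; d=R.T@np.array([(px[0]-m["cx"])/m["fx"],(px[1]-m["cy"])/m["fy"],1])
    return o+d*(z-o[2])/d[2]
E
python3 - <<'E'
from fit import *
best={}
for c in M:
    robot.read_camera(c)
    best[c]={n:robot.outline_of(c,n)[0]["pixels"] for n in ("jig","button_top")}
    b=robot.outline_of(c,"button_top")[0]; print(c,ray(c,b["pixel"],.063).round(4))
def boxes(q):   # jig boxes (x0,x1,y0,y1,z0,z1)
    return [(-.075,.075,-.165,.165,0,.012),(-.075,.075,-.165,-.145,0,.038),(-.075,.075,.145,.165,0,.038)]
def sil(c,p):
    im=np.zeros((400,640),np.uint8); R=Rn.from_euler("z",p[2]).as_matrix()
    for x0,x1,y0,y1,z0,z1 in boxes(p):
        X=np.array([[x,y,z] for x in(x0,x1) for y in(y0,y1) for z in(z0,z1)])@R.T+[p[0],p[1],0]
        h=cv2.convexHull((proj(c,X)*16).astype(np.int32)); cv2.fillConvexPoly(im,h,1,shift=4)
    return im>0
def cost(p,cs):
    s=0
    for c in cs:
        a=sil(c,p); m=best[c]["jig"]; s+=2*(a&~m).sum()/m.sum()+(m&~a).sum()/m.sum()
    return s
g=ray("top",(326,219),.02)
for cs in (["top"],["top","side"]):
    r=min((minimize(cost,[g[0],g[1],y],args=(cs,),method="Nelder-Mead",options=dict(initial_simplex=[[g[0],g[1],y],[g[0]+.02,g[1],y],[g[0],g[1]+.02,y],[g[0],g[1],y+.2]])) for y in (.3,.45,.6)),key=lambda r:r.fun)
    p=r.x; print(cs,p.round(4),r.fun)
    R=Rn.from_euler("z",p[2]).as_matrix()
    for c in M: 
        b=ray(c,cv2.minAreaRect(np.argwhere(best[c]["button_top"])[:,::-1].astype(np.float32))[0],.063)
        print(c,"button in jig",(R.T@(b-[p[0],p[1],0])).round(4))
E
```

```text
top [ 0.5399 -0.018   0.063 ]
side [ 0.5258 -0.0436  0.063 ]
['top'] [0.5513 0.0347 0.4404] 0.05432016816019471
top button in jig [-0.0346 -0.0435  0.063 ]
side button in jig [-0.0469 -0.0543  0.063 ]
['top', 'side'] [0.553  0.034  0.4362] 0.3527649909865723
top button in jig [-0.0357 -0.0423  0.063 ]
side button in jig [-0.048  -0.0532  0.063 ]
```

```bash
cat >> fit.py <<'E'
YAW=.438; JX=np.array([np.cos(YAW),np.sin(YAW),0]); JY=np.array([-np.sin(YAW),np.cos(YAW),0])
def shift(target):
    s=robot.read_state(); T=Rn.from_rotvec(s["orientation"]).as_matrix()
    G=np.c_[np.cross(JX,[0,0,-1]),JX,[0,0,-1]]
    print("t",s["t"],"shift mm",(T.T@(target-s["tool_pos"])*1e3).round(1),"turn",np.degrees(Rn.from_matrix(T.T@G).as_rotvec()).round(2),"F",np.round(s["force"],2),"pos",np.round(s["tool_pos"],4))
E
python3 -c "
from fit import *
B=np.array([.540,-.018,0]); shift(B+.016*JY+[0,0,.13])"
```

```text
t 0.9 shift mm [-506.6 -433.7   88.7] turn [ 0.    0.   46.35] F [-0.35  0.13 -0.04] pos [0.1909 0.5688 0.2187]
```

Emit:
carry_out --pt "-50 -43 0 0 0 4" --pt "-507 -434 0 0 0 46.3" --jaw 255 --force 20

```text
t: 1.15
tool_pos: [0.2552, 0.4605, 0.2183]
orientation: [0.904, 3.009, -0.001]
force: [1.3, 0.1, 1.4]
opening: 0.0777
gripper_force: 0.0
```

I gave the shifts in mm where the call takes metres. The per-row limit kept that move short and in the right direction. I'll recompute from here in metres.

```bash
python3 -c "
from fit import *
B=np.array([.540,-.018,0]); shift(B+.016*JY+[0,0,.13])"
```

```text
t 1.15 shift mm [-487.7 -233.9   88.5] turn [-1.000e-02  2.000e-02  3.147e+01] F [1.31 0.15 1.39] pos [0.2552 0.4605 0.2183]
```

Emit:
carry_out --pt "-0.055 -0.026 0.01 0 0 4" --pt "-0.11 -0.052 0.02 0 0 8" --pt "-0.164 -0.078 0.03 0 0 12" --pt "-0.218 -0.104 0.04 0 0 16" --pt "-0.272 -0.13 0.05 0 0 20" --pt "-0.326 -0.156 0.06 0 0 24" --pt "-0.38 -0.182 0.06 0 0 28" --pt "-0.434 -0.208 0.06 0 0 31.5" --pt "-0.488 -0.234 0.06 0 0 31.5" --pt "-0.488 -0.234 0.06 0 0 31.5" --pt "-0.488 -0.234 0.06 0 0 31.5"

```text
t: 2.52
tool_pos: [0.534, -0.0019, 0.1584]
orientation: [-1.684, -2.651, -0.0]
force: [0.2, -0.2, -0.5]
opening: 0.0005
gripper_force: 0.0
```

```bash
python3 - <<'E'
from fit import *
B=np.array([.540,-.018,0]); shift(B+.016*JY+[0,0,.070])
s=robot.read_state(); p=s["tool_pos"]; print(s["opening"],s["q"])
ims=[]
for c,(x,y) in {"top":(240,130),"side":(210,110)}.items():
    im=robot.read_camera(c)[:,:,::-1].copy(); 
    ims.append(cv2.resize(im[y:y+190,x:x+200],(400,380),interpolation=cv2.INTER_CUBIC))
    d=robot.outline_of(c,"button_top"); print(c,[(round(e["conf"],2),e["pixel"],e["pixels"].sum()) for e in d[:2]],proj(c,p).round(1),proj(c,[p[0],p[1],.063]).round(1))
cv2.imwrite("pics/above.png",cv2.hconcat(ims))
E
```

```text
t 2.525 shift mm [-1.2 -1.4 88.4] turn [-0.03 -0.04  0.06] F [ 0.17 -0.19 -0.54] pos [ 0.534  -0.0019  0.1584]
0.000544817837856374 [-9.98296656e-02 -1.07810705e-02  1.74599178e+00  4.21868124e-04
  1.40718027e+00 -5.38949771e-01]
top [] [[343.  215.1]] [[340.9 222.5]]
side [(0.67, [319.0, 226.0], np.int64(342))] [[314.1 180. ]] [[314.  222.3]]
```

View pics/above.png

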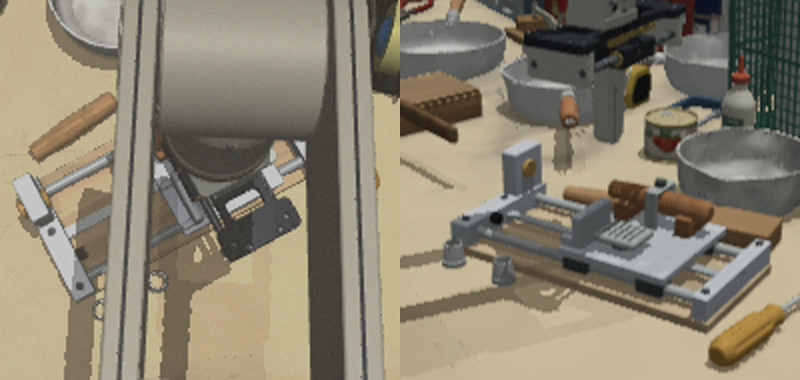

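The side view shows the fingertip above the wall and button, with its bottom at crop (608,142). The button plate is near crop (628,234). I'll overlay the predicted button and wall on both pictures to check for a bias.

```bash
python3 - <<'E'
from fit import *
B=np.array([.540,-.018,0])
P=lambda x,y,z:B+x*JX+y*JY+[0,0,z]
quads={"btn":[P(a*.022,b*.025,.063) for a,b in((1,1),(1,-1),(-1,-1),(-1,1))],
 "wall":[P(.031,.034,.081),P(-.031,.034,.081),P(-.031,.046,.081),P(.031,.046,.081)],
 "face":[P(.031,.034,.081),P(-.031,.034,.081),P(-.031,.034,.044),P(.031,.034,.044)]}
ims=[]
for c,(x,y) in {"top":(300,180),"side":(270,180)}.items():
    im=cv2.imread(f"pics/{c}0.png")[y:y+80,x:x+80]; im=cv2.resize(im,(400,400),interpolation=cv2.INTER_CUBIC)
    for k,q in quads.items():
        cv2.polylines(im,[((proj(c,np.array(q))-[x,y]+.5)*5).astype(np.int32)],True,{"btn":(0,0,255),"wall":(0,255,0),"face":(255,0,0)}[k],1)
    ims.append(im)
cv2.imwrite("pics/ov.png",cv2.hconcat(ims))
E
```

```text
(no output)
```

View pics/ov.png

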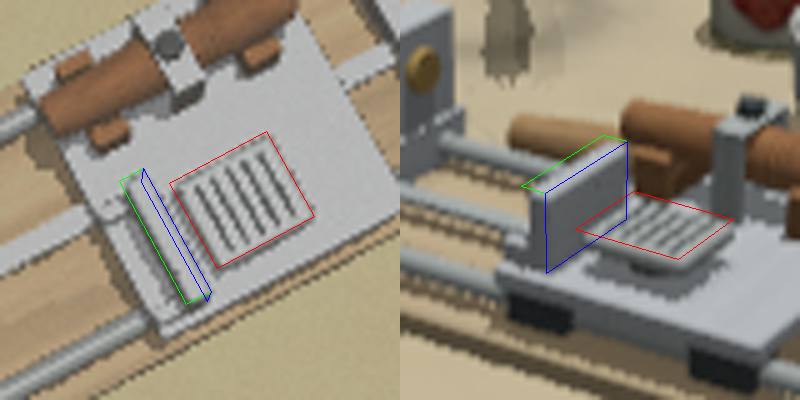

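The overlay matches within about 2 mm: the red button and green wall outlines lie on their edges in the top view and about 1 px high in the side view. Going down to 6 mm above the button.

Emit:
carry_out --pt "0 -0.001 0.03 0 0 0" --pt "0 -0.001 0.06 0 0 0" --pt "0 -0.001 0.08 0 0 0" --pt "0 -0.001 0.089 0 0 0" --pt "0 -0.001 0.089 0 0 0" --pt "0 -0.001 0.089 0 0 0"

```text
t: 3.48
tool_pos: [0.5343, -0.0023, 0.0709]
orientation: [1.682, 2.652, 0.001]
force: [0.4, 0.4, 0.6]
opening: 0.0005
gripper_force: 0.0
```

Emit:
carry_out --pt "0 0 0.003 0 0 0" --pt "0 0 0.006 0 0 0" --pt "0 0 0.008 0 0 0" --pt "0 0 0.01 0 0 0" --pt "0 0 0.01 0 0 0" --pt "0 0 0.01 0 0 0"

```text
t: 4.22
tool_pos: [0.5337, -0.0025, 0.0601]
orientation: [1.683, 2.652, 0.0]
force: [-0.7, -0.3, 5.4]
opening: 0.0008
gripper_force: 2.9
```

Emit:
carry_out --pt "0 0 0.002 0 0 0" --pt "0 0 0.004 0 0 0" --pt "0 0 0.005 0 0 0" --pt "0 0 0.005 0 0 0" --pt "0 0 0.005 0 0 0"

```text
t: 4.85
tool_pos: [0.5345, -0.0036, 0.0579]
orientation: [1.682, 2.65, -0.001]
force: [-11.7, -3.4, 27.1]
opening: 0.0005
gripper_force: 13.6
```

The button is fully down (z 0.058, 27 N). I'll ease off slightly and start pushing along tool +x, which is jig +y.

Emit:
carry_out --pt "0 0 -0.0005 0 0 0" --pt "0.004 0 -0.0005 0 0 0" --pt "0.01 0 -0.0005 0 0 0" --pt "0.016 0 -0.0005 0 0 0" --pt "0.022 0 -0.0005 0 0 0" --pt "0.028 0 -0.0005 0 0 0" --pt "0.034 0 -0.0005 0 0 0" --pt "0.04 0 -0.0005 0 0 0"

```text
t: 5.85
tool_pos: [0.5176, 0.0323, 0.0579]
orientation: [1.682, 2.65, -0.002]
force: [-8.3, -6.3, 22.6]
opening: 0.0002
gripper_force: 11.5
```

```bash
python3 - <<'E'
from fit import *
shift(np.array([.540,-.018,0])+.016*JY+.04*JY+[0,0,.058])
robot.read_camera("side")
im=robot.read_camera("side")[150:280,210:370,::-1]
cv2.imwrite("pics/mid.png",cv2.resize(im,(640,520),interpolation=cv2.INTER_CUBIC))
E
```

```text
t 5.85 shift mm [ 0.9 -1.  -0.1] turn [0.05 0.19 0.09] F [-8.31 -6.29 22.62] pos [0.5176 0.0323 0.0579]
```

View pics/mid.png

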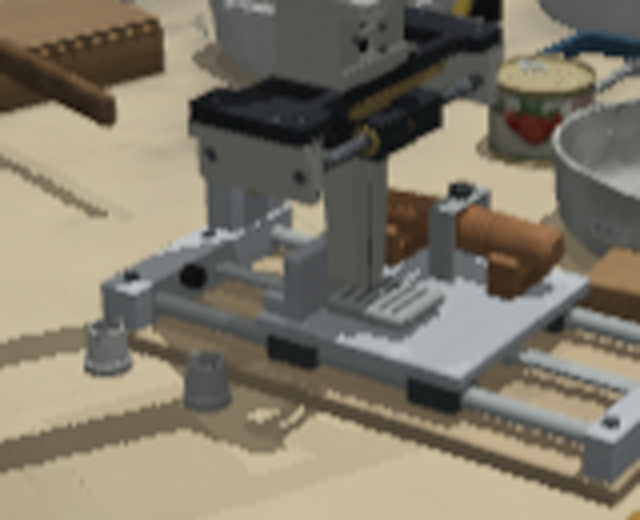

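The carriage is moving with the fingertips, which stand on the button close behind the wall (crop (350,280)). The rubber stop is at (192,275). I'll push on.

Emit:
carry_out --pt "0.006 0 0 0 0 0" --pt "0.012 0 0 0 0 0" --pt "0.018 0 0 0 0 0" --pt "0.024 0 0 0 0 0" --pt "0.03 0 0 0 0 0" --pt "0.036 0 0 0 0 0" --pt "0.042 0 0 0 0 0" --pt "0.046 0 0 0 0 0"

```text
t: 6.95
tool_pos: [0.4979, 0.0743, 0.0579]
orientation: [1.682, 2.65, -0.001]
force: [-10.6, -7.6, 24.8]
opening: 0.0007
gripper_force: 12.3
```

```bash
python3 - <<'E'
from fit import *
s=robot.read_state(); d=s["tool_pos"]-np.array([.5345,-.0036,.058]); print("moved",d@JY,"F along",np.dot(s["force"],JY),"Fx",np.dot(s["force"],JX),s["force"][2])
im=robot.read_camera("side")[150:280,210:370,::-1]
cv2.imwrite("pics/mid2.png",cv2.resize(im,(640,520),interpolation=cv2.INTER_CUBIC))
E
```

```text
moved 0.08605167656433077 F along -2.3972874677653344 Fx -12.77309153793059 24.771295488968388
```

View pics/mid2.png

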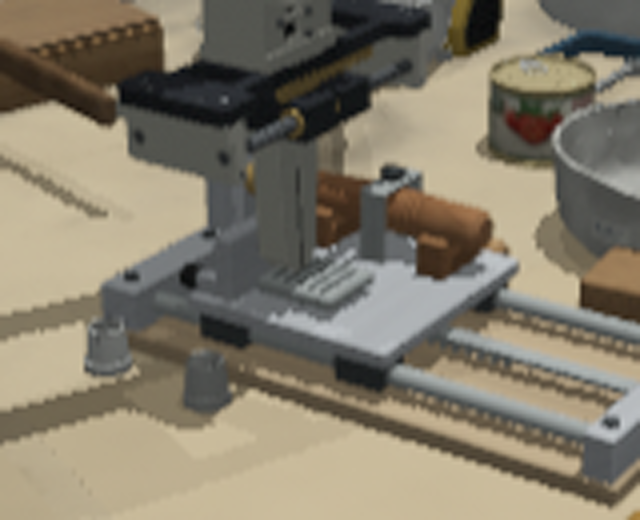

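The carriage is close to the rubber stop (crop (187,275)), with a centimetre or two to go and a drag of about 2.4 N along the rails. I'll push on in small steps and watch the force.

Emit:
carry_out --pt "0.003 0 0 0 0 0" --pt "0.006 0 0 0 0 0" --pt "0.009 0 0 0 0 0" --pt "0.012 0 0 0 0 0" --pt "0.014 0 0 0 0 0" --pt "0.014 0 0 0 0 0"

```text
t: 7.75
tool_pos: [0.4918, 0.0871, 0.0579]
orientation: [1.682, 2.651, -0.001]
force: [-10.5, -5.7, 26.2]
opening: 0.0005
gripper_force: 12.8
```

```bash
python3 - <<'E'
from fit import *
s=robot.read_state(); d=s["tool_pos"]-np.array([.5345,-.0036,.058]); print("moved",d@JY,"F along",np.dot(s["force"],JY),"Fx",np.dot(s["force"],JX),s["force"][2])
E
```

```text
moved 0.10025145964165412 F along -0.769718325030406 Fx -11.903857667503013 26.23963165170437
```

Emit:
carry_out --pt "0.002 0 0 0 0 0" --pt "0.004 0 0 0 0 0" --pt "0.006 0 0 0 0 0" --pt "0.008 0 0 0 0 0" --pt "0.01 0 0 0 0 0" --pt "0.01 0 0 0 0 0"

```text
t: 8.5
tool_pos: [0.489, 0.095, 0.058]
orientation: [1.68, 2.648, -0.001]
force: [-4.2, -11.2, 19.7]
opening: 0.0002
gripper_force: 9.6
```

```bash
python3 - <<'E'
from fit import *
s=robot.read_state(); d=s["tool_pos"]-np.array([.5345,-.0036,.058]); print("moved",d@JY,"F along",np.dot(s["force"],JY),"Fx",np.dot(s["force"],JX),s["force"][2])
im=robot.read_camera("side")[150:280,210:370,::-1]
cv2.imwrite("pics/mid3.png",cv2.resize(im,(640,520),interpolation=cv2.INTER_CUBIC))
E
```

```text
moved 0.10856519968907728 F along -8.35311284714819 Fx -8.515932513891928 19.698450425422934
```

View pics/mid3.png

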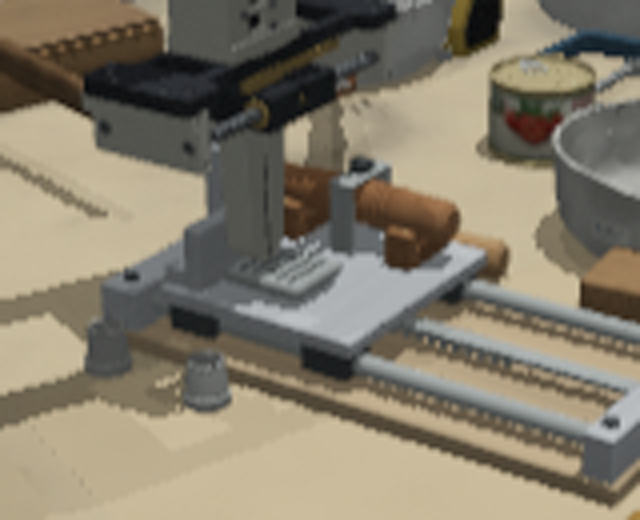

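The plate's front edge now appears to be at the stop, and the force along the rails has risen to 8 N. A little more push should confirm it.

Emit:
carry_out --pt "0.001 0 0 0 0 0" --pt "0.002 0 0 0 0 0" --pt "0.003 0 0 0 0 0" --pt "0.003 0 0 0 0 0" --pt "0.003 0 0 0 0 0"

```text
t: 9.18
tool_pos: [0.4888, 0.0981, 0.058]
orientation: [1.68, 2.646, 0.002]
force: [3.1, -9.1, 13.6]
opening: 0.0004
gripper_force: 6.9
```

```bash
python3 - <<'E'
from fit import *
s=robot.read_state(); d=s["tool_pos"]-np.array([.5345,-.0036,.058]); print("moved",d@JY,"F along",np.dot(s["force"],JY),"Fx",np.dot(s["force"],JX),s["force"][2])
E
```

```text
moved 0.11152045613869899 F along -9.51213998118526 Fx -1.0650172451136952 13.598215378956478
```

Emit:
carry_out --pt "0 0 0.001 0 0 0" --pt "0.002 0 0.001 0 0 0" --pt "0.004 0 0.001 0 0 0" --pt "0.006 0 0.001 0 0 0" --pt "0.006 0 0.001 0 0 0" --pt "0.006 0 0.001 0 0 0"

```text
t: 9.93
tool_pos: [0.4885, 0.1003, 0.058]
orientation: [1.677, 2.64, -0.001]
force: [8.8, -26.7, 13.9]
opening: 0.0006
gripper_force: 19.3
```

```bash
python3 - <<'E'
from fit import *
s=robot.read_state(); d=s["tool_pos"]-np.array([.5345,-.0036,.058]); print("moved",d@JY,"F along",np.dot(s["force"],JY),"Fx",np.dot(s["force"],JX),s["force"][2])
ims=[]
for c,(x,y) in {"side":(210,150)}.items():
    im=robot.read_camera(c)[y:y+80,x:x+110,::-1]
    ims.append(cv2.resize(im,(770,560),interpolation=cv2.INTER_CUBIC))
cv2.imwrite("pics/stop.png",ims[0])
E
```

```text
moved 0.1135632597465936 F along -27.902529047586462 Fx -3.3315985886062065 13.933992194258431
```

View pics/stop.png

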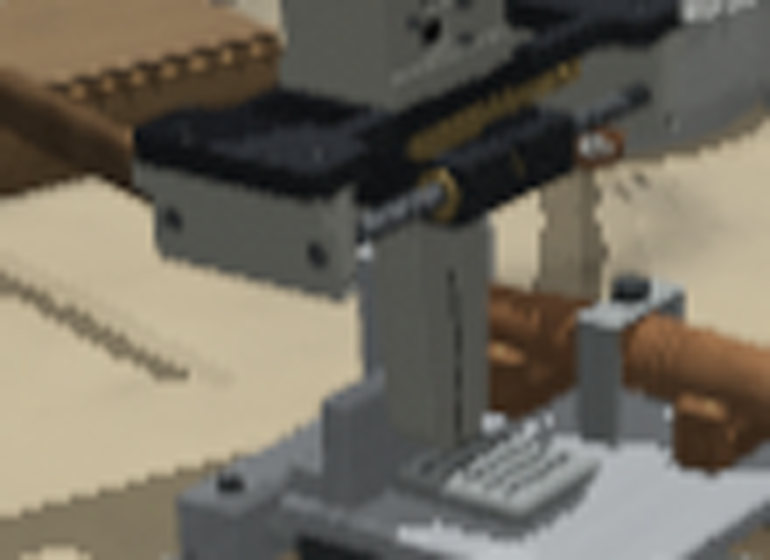

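The fingers are against the wall with 28 N, the carriage doesn't move and the button is down, so it is at the stop. I'll ease the push to a light one, then lift straight up.

Emit:
carry_out --pt "-0.0015 0 0 0 0 0" --pt "-0.003 0 0 0 0 0" --pt "-0.003 0 0 0 0 0" --pt "-0.003 0 -0.003 0 0 0" --pt "-0.003 0 -0.006 0 0 0" --pt "-0.003 0 -0.01 0 0 0" --pt "-0.003 0 -0.02 0 0 0" --pt "-0.003 0 -0.04 0 0 0" --pt "-0.003 0 -0.08 0 0 0" --pt "-0.003 0 -0.12 0 0 0" --pt "-0.003 0 -0.12 0 0 0" --pt "-0.003 0 -0.12 0 0 0"

```text
t: 11.48
tool_pos: [0.4838, 0.1025, 0.1735]
orientation: [-1.683, -2.652, 0.001]
force: [0.1, 0.7, -0.3]
opening: 0.0005
gripper_force: 0.0
```

```bash
python3 - <<'E'
from fit import *
im=robot.read_camera("side")[140:280,210:380,::-1]
cv2.imwrite("pics/end.png",cv2.resize(im,(680,560),interpolation=cv2.INTER_CUBIC))
E
```

```text
(no output)
```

View pics/end.png

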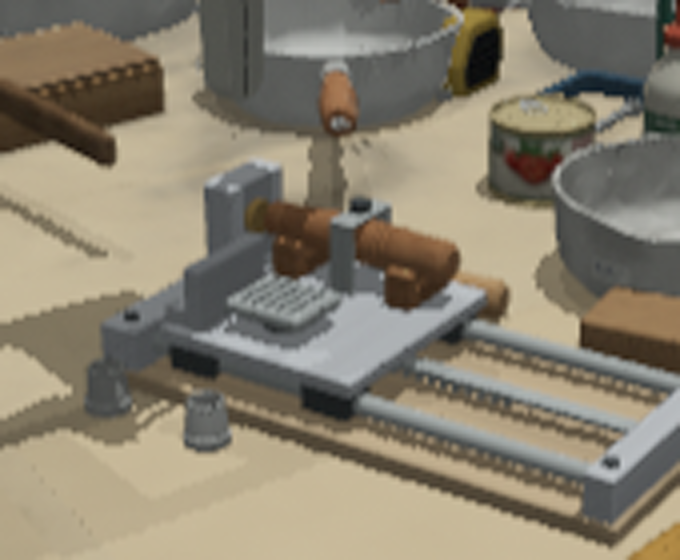

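The handle stands at the bush (crop (258,215)), and the button is up at (283,300). The ferrules haven't moved and the arm is clear, so I'm handing in the job.

```bash
python3 -c "
from plant import robot
print(robot.close_job())"
```

```text
the job is handed in; nothing more can be done
None
```

The carriage was pushed to its end stop with the button held down, the button is up again, and the job is handed in at about 11.5 s; the hand-in gave no verdict, so my evidence is the forces and the last picture.

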